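# Close the sample tray and start the run

### The job

Push the open sample tray of the low bench-top module gently in until it is fully home, then press the green key on top of the module down lightly with the fingertips and let it come up again. Do not press the green key before the tray is home, do not press the other keys, and do not move the vials, the bottle or the beaker. Finish with the tray still home and the hand clear of everything.

Things in the scene. Friction and masses are not known exactly. Their poses are not given: they have to be found in the camera images.
- module: Low module fixed on the bench: silver deck (top face 90 mm above the bench) on navy side walls, 260 mm deep, 280 mm wide. Origin: at bench height, middle of the housing's front face; its +x runs from the front (tray side, facing the robot) to the back, +y to the robot's left, z up. The four keys stand in a row on the deck 70 mm behind the front face, at y = -82.5, -27.5, 27.5 and 82.5 mm, colours in any order.
- tray (a joint): How far the sample tray stands out of the module's front, m: 0 = fully home (hard stop), 0.10 = fully out. It slides along the module's x, with about 2.5 N friction, stays where it is left; no spring or latch.
- tray_front (a point): Point on the outer face of the tray's light blue upright front panel, in the middle of its width, 60 mm above the bench. The panel is 270 mm wide and 14 mm thick, from 5 to 85 mm above the bench; the face looks along the module's -x. Behind it the grey tray with vial caps (up to 68 mm above the bench). When home the face is 14 mm in front of the housing's front face. Moves with the tray.
- green_key (a joint): Green round push key on the module's deck (the start key). 0 = up; grows as it is pressed down, at most 0.006 m. Sprung: starts to move at about 1.2 N, fully down at about 4 N, comes up again when released.
- red_key (a joint): Red round push key on the module's deck. 0 = up; grows as it is pressed down, at most 0.006 m. Sprung: starts to move at about 1.2 N, fully down at about 4 N, comes up again when released.
- yellow_key (a joint): Yellow round push key on the module's deck. 0 = up; grows as it is pressed down, at most 0.006 m. Sprung: starts to move at about 1.2 N, fully down at about 4 N, comes up again when released.
- blue_key (a joint): Blue round push key on the module's deck. 0 = up; grows as it is pressed down, at most 0.006 m. Sprung: starts to move at about 1.2 N, fully down at about 4 N, comes up again when released.
- green_key_top (a point): Centre of the green key's top face, 108 mm above the bench when up. The key is 28 mm across, standing 6 mm above a black round collar 44 mm across. Neighbouring keys are 55 mm apart, centre to centre. Moves with the key.
- red_key_top (a point): Centre of the red key's top face, 108 mm above the bench when up. The key is 28 mm across, standing 6 mm above a black round collar 44 mm across. Neighbouring keys are 55 mm apart, centre to centre. Moves with the key.
- yellow_key_top (a point): Centre of the yellow key's top face, 108 mm above the bench when up. The key is 28 mm across, standing 6 mm above a black round collar 44 mm across. Neighbouring keys are 55 mm apart, centre to centre. Moves with the key.
- blue_key_top (a point): Centre of the blue key's top face, 108 mm above the bench when up. The key is 28 mm across, standing 6 mm above a black round collar 44 mm across. Neighbouring keys are 55 mm apart, centre to centre. Moves with the key.
- amber_vial_mid (a point): Centre of a loose amber vial with white cap, 28 mm across, 60 mm tall, standing on the deck behind the keys; light, easily knocked over.
- white_vial_mid (a point): Centre of a loose white vial with orange cap, 28 mm across, 60 mm tall, standing on the deck behind the keys; light, easily knocked over.
- bottle_mid (a point): Centre of a loose brown solvent bottle with blue cap, 72 mm across, 160 mm tall, standing on the bench beside the module.
- beaker_mid (a point): Centre of a loose open blue beaker, 76 mm across, 85 mm tall, standing on the bench beside the module.

How it is judged:
On the way, in this order (a step that is already met when the one before it is completed fails the run):
1. the tray is pushed fully home (value of joint tray below 0.004 m), for 0.2 s.
2. the green key is pressed down (value of joint green_key above 0.003 m and value of joint tray below 0.005 m), for 0.05 s.
At the end, for the whole second after the job is handed in: The tray is within 5 mm of fully home, the green key has been pressed and is up again (like all keys, within 1.5 mm), and the two vials, the bottle and the beaker stand within 15 mm of where they were (value of joint tray below 0.005 m and value of joint each of green_key, red_key, yellow_key, blue_key below 0.0015 m and distance of each of amber_vial_mid, white_vial_mid, bottle_mid, beaker_mid from where it was at the start of the episode below 0.015 m); the robot touches nothing.
It fails at once if the green key is pressed (over 2.5 mm) while the tray is not home (over 6 mm out) (value of joint green_key above 0.0025 m and value of joint tray above 0.006 m).
It fails at once if another key is pressed (over 2.5 mm) (value of joint any of red_key, yellow_key, blue_key above 0.0025 m).
It fails at once if a vial, the bottle or the beaker is moved by more than 15 mm, lifted or tipped (distance of any of amber_vial_mid, white_vial_mid, bottle_mid, beaker_mid from where it was at the start of the episode above 0.015 m or angle between any of amber_vial_mid, white_vial_mid, bottle_mid, beaker_mid's own z axis and vertical above 0.3 rad).
It fails at once if the green key is pressed harder than 25 N (contact force between green_key and anything else above 25 N).
It fails at once if the tray is pushed or squeezed harder than 40 N (contact force between tray and anything else above 40 N).
It also fails if it takes over 45 s, if anything falls off the work surface, if the arm or the gripper's body presses on something with over 40 N, if the wrist force passes 120 N, or if a joint passes its speed limit or range.

### The arm

A 7-joint arm with a two-finger parallel gripper is mounted at the origin on the work surface. World frame = base frame: x ahead of the robot, y to its left, z up, the work surface at z = 0. Lengths are in m, angles in rad, forces in N, time in s.
With the tool pointing down it reaches from about 0.4 to 0.925 m from the base axis. Payload 5.6 kg.
Tool frame: the origin (TCP) lies midway between the tips of the shut fingers; the grasp point (between the pads) lies 19 mm behind it; z points along the fingers, y is the line along which they close (so a half turn about z gives the same grasp; the last joint's range is limited). The gripper opens to 85 mm and grips with 20 to 120 N. Pads are 22 mm wide; open, the fingers measure 114 mm over their backs; the gripper's body (76 mm by 85 mm) begins 54 mm behind the grasp point. The pads swing forward as they close: fully open they stand 13 mm farther back than shut.
Start: joints at [-1.198, 0.468, -0.012, 1.603, 0.006, 1.071, -0.056], TCP at [0.263, 0.595, 0.231] pointing down, gripper open.
Joint ranges: [-2.53, 2.53], [-0.31, 2.02], [-1.57, 1.55], [0.28, 2.44], [-1.29, 4.43], [0.15, 1.84], [-2.92, 2.92]. Speed limits (rad/s): [2.57, 2.57, 3.14, 3.14, 3.14, 3.14, 3.14].

### API

Orientations are given as a unit quaternion [x, y, z, w].
In Python, from cell import manip gives the robot as it stands. The module is installed in compiled form; this text tells all that it offers.
- The arm moves only by the shell command python3 -m crank 'ROWS'. ROWS is text: rows parted by semicolons, each of 5 numbers parted by spaces: the opening, from 0 (shut) to 1 (fully open), then the shift along the tool's x, y, z in m, then the turn about the tool's z in rad. In form: fingers x y z yaw; .... A call has 1 to 20 rows; each row is the pose to reach, as a shift and turn from the pose commanded when the call began, along the tool's axes at that moment; what a row does not reach only later rows make up. A row lasts 1/8 s, in which the tool goes at most 62.5 mm and 10.7 degrees, less where a joint would pass 70% of its speed; a pose out of reach is approached as far as the arm can. A call with a gripper value outside its range is refused whole. The fingers move at their own pace and stop on an object; the grip force is fixed at half the most. Time passes only in rows, so rows that repeat a pose let the fingers close. It gives the time, the measured TCP pose, the force, the opening and the grip force at its end, in the units of the state.
- manip.get_state(): the state, without advancing time (a new reading comes with each control period).
- manip.get_image(name): name is "scene" or "top" or "wrist"; returns the picture (384x512x3 uint8, red, green, blue); there is no depth.
- manip.get_calibration(name): a dict with "intrinsics" (3x3 intrinsics, pixels), "eye" and "attitude" of the camera in the world. Camera axes: x right, y down, z forward; pixel columns grow to the right and rows downward; lengths in m; the calibration is good to about 2 mm. The wrist camera is an equidistant fisheye: a pixel r from the principal point sees the ray r / f radians off the axis. A picture is of the moment at which its call begins: read the wrist's pose just before it. get_calibration takes no time and is no camera call; for the wrist camera it gives the pose at the moment of the call.
- manip.close_job(): hands the job in; it is judged then, once.
The state is a dict: "time_s": time; "q": joint angles; "dq": joint speeds; "joint_efforts": joint torques, N m; "ee_pos": TCP position; "eef_rot": TCP orientation; "wrist_force": force on the tool from outside, world axes, zero at the start; "wrist_torque": the same for the moment, N m; "finger_gap": finger opening in m; "gripper_force": force on a finger pad.
Only numpy, scipy, OpenCV 4.12 (cv2) and the standard library are available. Lean on these libraries where they do the work, as an engineer would, in place of code of your own. Each camera call takes 0.05 s, during which the arm holds its last target. There are 200 camera calls.

## Working session

There is one attempt and no reset: what is moved stays moved. The work goes in short steps, Python scripts to look and compute and a shell command to move; the robot and the scene stay as the last step left them, time stands still between calls to the robot, and variables do not carry over. Pictures are saved under pics/ and viewed, at most 10 in all, crops included, and the job is handed in when it is done.

```bash
mkdir -p pics; python3 - <<'E'
from cell import manip
import cv2,numpy as np
s=manip.get_state();print(s['time_s'],s['ee_pos'],s['eef_rot'],s['wrist_force'],s['finger_gap'])
for n in('top','scene'):
    im=manip.get_image(n);cv2.imwrite(f'pics/{n}0.png',cv2.resize(im[:,:,::-1],(800,600),interpolation=cv2.INTER_CUBIC))
    c=manip.get_calibration(n);print(n,{k:np.round(v,4).tolist() for k,v in c.items()})
E
```

```text
0.0 [0.26239737 0.59406335 0.23031816] [ 2.06470087e-01  9.78452493e-01 -8.97245206e-04 -1.28060821e-04] [-0.24742203 -0.37934667  0.41948902] 0.08542589866435743
top {'intrinsics': [[466.7343, 0.0, 250.248], [0.0, 466.7343, 193.4597], [0.0, 0.0, 1.0]], 'eye': [0.4707, 0.0277, 1.1451], 'attitude': [0.7092, -0.6991, 0.0727, -0.0556]}
scene {'intrinsics': [[380.0021, 0.0, 255.4934], [0.0, 380.0021, 189.9977], [0.0, 0.0, 1.0]], 'eye': [1.123, 0.0808, 0.8362], 'attitude': [0.6441, 0.7109, -0.2131, -0.1852]}
```

View pics/top0.png

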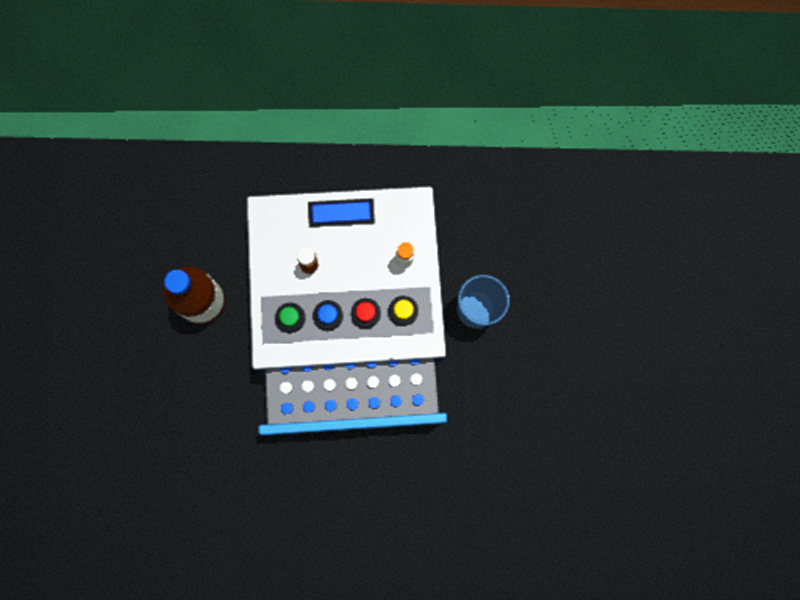

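View pics/scene0.png

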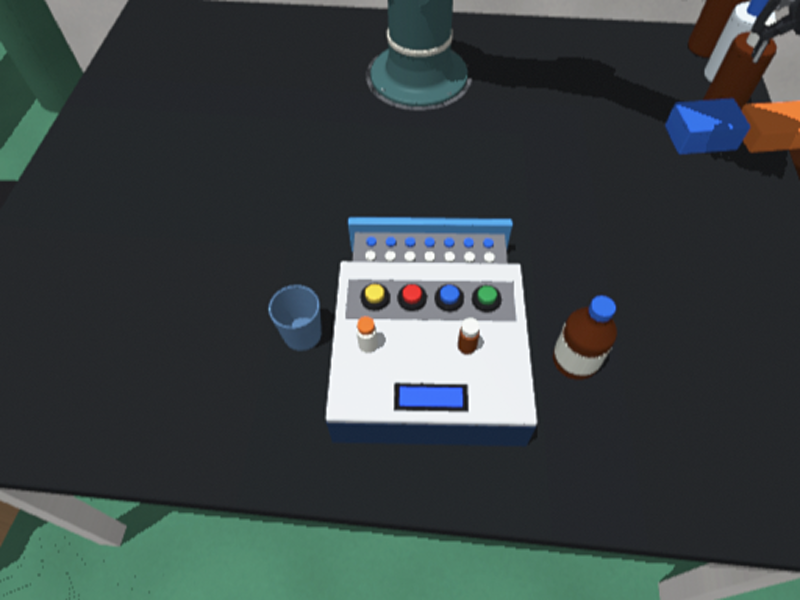

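The top view shows the tray about 75–80 mm out, with the panel's front edge running from (260,433) to (446,421). The keys, left to right, are green (289.5,316), blue (327,314), red (365,312) and yellow (403,309.5). The bottle is on the left, the beaker on the right, and the vials stand behind the keys.

```bash
cat >h.py <<'E'
from cell import manip
import numpy as np
from scipy.spatial.transform import Rotation as R
def px(n,u,v,z,sc=1.5625):
    c=manip.get_calibration(n);r=np.linalg.inv(c['intrinsics'])@[(u+.5)/sc-.5,(v+.5)/sc-.5,1]
    d=R.from_quat(c['attitude']).apply(r);e=np.array(c['eye']);return e+d*(z-e[2])/d[2]
def tool(p):
    s=manip.get_state();return R.from_quat(s['eef_rot']).inv().apply(np.array(p)-s['ee_pos'])
E
python3 - <<'E'
from h import *
T=dict(green=(289.5,316,.108),blue=(327,314,.108),red=(365,312,.108),yel=(403,309.5,.108),FL=(254,368,.09),FR=(444,356,.09),BL=(248,197,.09),BR=(432,187,.09),pL=(260,433,.085),pR=(446,421,.085),bottlecap=(177,281,.16),beaker=(483,300,.085))
P={k:px('top',*v) for k,v in T.items()}
for k in P:print(k,P[k].round(4))
S=dict(yel=(374,294,.108),green=(487,294,.108),blue=(449,294,.108),pL=(512,220,.085),pR=(349,219,.085))
for k in S:print('scene',k,px('scene',*S[k]).round(4))
d=P['yel']-P['green'];print('yaw',np.degrees(np.arctan2(d[0],-d[1])),np.linalg.norm(d))
s=manip.get_state();print(R.from_quat(s['eef_rot']).as_matrix().round(3))
E
```

```text
green [0.6395 0.1497 0.108 ]
blue [0.6433 0.096  0.108 ]
red [0.6471 0.0414 0.108 ]
yel [ 0.6517 -0.0134  0.108 ]
FL [0.5657 0.1999 0.09  ]
FR [ 0.5871 -0.0744  0.09  ]
BL [0.8227 0.2207 0.09  ]
BR [ 0.8442 -0.0564  0.09  ]
pL [0.4737 0.188  0.085 ]
pR [ 0.4939 -0.0776  0.085 ]
bottlecap [0.6772 0.2991 0.16  ]
beaker [ 0.6719 -0.133   0.085 ]
scene yel [ 0.6551 -0.0126  0.108 ]
scene green [0.6395 0.1519 0.108 ]
scene blue [0.6447 0.0966 0.108 ]
scene pL [0.4753 0.1916 0.085 ]
scene pR [ 0.4979 -0.075   0.085 ]
yaw 4.261968457929652 0.16348932184722986
[[-0.915  0.404 -0.001]
 [ 0.404  0.915 -0.002]
 [-0.    -0.002 -1.   ]]
```

```bash
python3 -m crank '0 -0.369 -0.432 0.03 -0.49;0 -0.369 -0.432 0.03 -0.49;0 -0.369 -0.432 0.03 -0.49;0 -0.369 -0.432 0.03 -0.49;0 -0.369 -0.432 0.03 -0.49;0 -0.369 -0.432 0.03 -0.49;0 -0.369 -0.432 0.03 -0.49;0 -0.369 -0.432 0.03 -0.49;0 -0.369 -0.432 0.03 -0.49;0 -0.369 -0.432 0.03 -0.49;0 -0.369 -0.432 0.03 -0.49;0 -0.369 -0.432 0.03 -0.49;0 -0.369 -0.432 0.03 -0.49;0 -0.369 -0.432 0.03 -0.49;0 -0.369 -0.432 0.03 -0.49'
python3 - <<'E'
from h import *
s=manip.get_state();print(s['q'].round(3) if hasattr(s['q'],'round') else s['q'],s['dq'],R.from_quat(s['eef_rot']).as_matrix().round(3),tool([.425,.05,.045]),s['wrist_force'])
E
```

```text
time_s: 1.98
ee_pos: [0.4256, 0.0507, 0.2013]
eef_rot: [-0.037, 0.999, 0.0, 0.0]
wrist_force: [-0.5, 1.0, -0.1]
finger_gap: 0.0002
gripper_force: 0.0
[-0.384  0.125  0.202  2.159 -0.033  0.86   1.484] [ 5.20656711e-03 -9.77802310e-04  2.58599984e-03  8.88937417e-04
 -6.34066780e-05  7.81413896e-04  2.55280914e-04] [[-0.997 -0.075  0.   ]
 [-0.075  0.997  0.   ]
 [-0.     0.    -1.   ]] [ 0.00062539 -0.00069679  0.15629553] [-0.4953795   0.96582375 -0.11160791]
```

```bash
python3 -m crank '0 0 0 0.05 0;0 0 0 0.1 0;0 0 0 0.14 0;0 0 0 0.155 0;0 0 0 0.155 0;0 -0.015 0 0.155 0;0 -0.03 0 0.155 0;0 -0.035 0 0.155 0;0 -0.04 0 0.155 0;0 -0.045 0 0.155 0;0 -0.05 0 0.155 0;0 -0.055 0 0.155 0;0 -0.06 0 0.155 0;0 -0.065 0 0.155 0;0 -0.07 0 0.155 0'
python3 - <<'E'
from h import *
import cv2
s=manip.get_state();print(s['time_s'],s['ee_pos'],s['wrist_force'])
cv2.imwrite('pics/scene1.png',cv2.resize(manip.get_image('scene')[100:290,170:400,::-1],(690,570),interpolation=cv2.INTER_CUBIC))
E
```

```text
time_s: 3.85
ee_pos: [0.4956, 0.0556, 0.0462]
eef_rot: [-0.037, 0.999, 0.0, -0.0]
wrist_force: [-2.6, 0.4, 2.2]
finger_gap: 0.0002
gripper_force: 1.6
3.85 [0.49562939 0.05562737 0.04623734] [-2.58733788  0.38886701  2.17717504]
```

View pics/scene1.png

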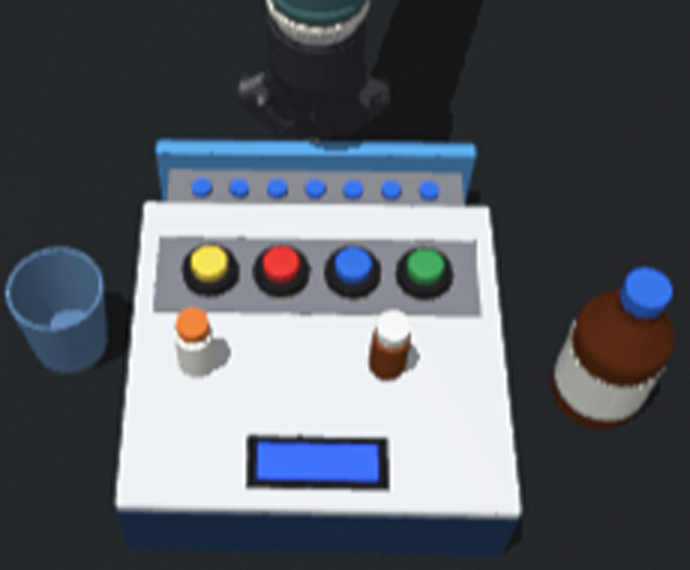

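The fingers are in contact mid-panel (330,145 in the crop). The panel has moved in, with one vial row still showing. I'll keep pushing.

```bash
python3 -m crank '0 -0.006 0 0 0;0 -0.012 0 0 0;0 -0.018 0 0 0;0 -0.024 0 0 0;0 -0.03 0 0 0;0 -0.036 0 0 0;0 -0.04 0 0 0;0 -0.043 0 0 0;0 -0.046 0 0 0;0 -0.048 0 0 0;0 -0.05 0 0 0'
python3 -m crank '0 -0.002 0 0 0;0 -0.003 0 0 0'
```

```text
time_s: 5.28
ee_pos: [0.5453, 0.0594, 0.0463]
eef_rot: [-0.037, 0.999, 0.0, -0.0]
wrist_force: [-2.6, 2.5, 1.3]
finger_gap: -0.0001
gripper_force: 1.4
time_s: 5.52
ee_pos: [0.5484, 0.0595, 0.0463]
eef_rot: [-0.037, 0.999, -0.0, 0.0]
wrist_force: [-2.9, 1.9, 0.8]
finger_gap: 0.0
gripper_force: 1.3
```

```bash
python3 -m crank '0 -0.001 0 0 0;0 -0.002 0 0 0;0 -0.002 0 0 0'; python3 -m crank '0 -0.001 0 0 0;0 -0.002 0 0 0;0 -0.002 0 0 0'
```

```text
time_s: 5.9
ee_pos: [0.5505, 0.0595, 0.0463]
eef_rot: [-0.037, 0.999, -0.0, 0.0]
wrist_force: [-1.8, 1.7, -0.1]
finger_gap: -0.0004
gripper_force: 1.0
time_s: 6.28
ee_pos: [0.5507, 0.0595, 0.0463]
eef_rot: [-0.037, 0.999, -0.0, -0.002]
wrist_force: [-6.9, 1.1, 6.1]
finger_gap: -0.0
gripper_force: 3.6
```

```bash
python3 -m crank '0 -0.0015 0 0 0;0 -0.0015 0 0 0;0 -0.0015 0 0 0'
python3 -m crank '0 0.03 0 0 0;0 0.05 0 0 0;0 0.05 0 -0.06 0;0 0.05 0 -0.12 0;0 0.05 0 -0.12 0'
python3 - <<'E'
from h import *
import cv2
im=manip.get_image('top');cv2.imwrite('pics/top1.png',cv2.resize(im[110:290,100:340,::-1],(800,600),interpolation=cv2.INTER_CUBIC))
E
```

```text
time_s: 6.65
ee_pos: [0.5506, 0.0595, 0.0463]
eef_rot: [-0.037, 0.999, -0.0, -0.003]
wrist_force: [-12.3, -0.1, 10.1]
finger_gap: 0.0002
gripper_force: 6.1
time_s: 7.28
ee_pos: [0.5084, 0.056, 0.1714]
eef_rot: [-0.036, 0.999, 0.001, 0.006]
wrist_force: [0.2, -0.6, -0.5]
finger_gap: -0.0004
gripper_force: 0.0
```

View pics/top1.png

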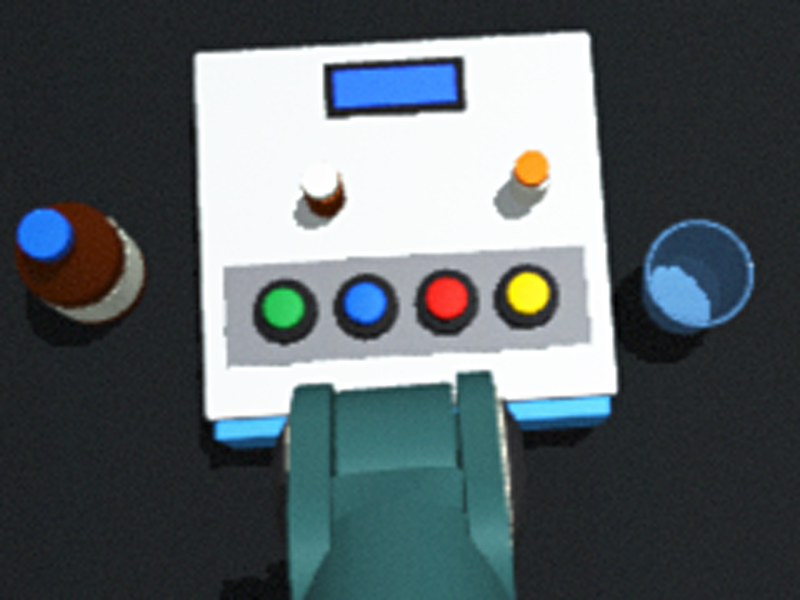

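The tray is home: the panel sits flush along the front, and the vials, bottle and beaker haven't moved. The green key is at (283,305) in the crop, at the left end of the row.

```bash
python3 - <<'E'
from h import *
print(px('top',100+283.5/3.333-.35,110+304.5/3.333-.35,.108,1).round(4), tool([.6395,.1505,.15]))
E
```

```text
[0.6419 0.1506 0.108 ] [-0.13962939  0.08458396  0.0199094 ]
```

```bash
python3 -m crank '0 -0.05 0.03 0 0;0 -0.09 0.06 0 0;0 -0.13 0.085 0 0;0 -0.14 0.085 0.01 0;0 -0.14 0.085 0.016 0;0 -0.14 0.085 0.016 0;0 -0.14 0.085 0.016 0'
python3 - <<'E'
from h import *
import cv2
s=manip.get_state();print(s['wrist_force'],tool([.6405,.1505,.108]))
cv2.imwrite('pics/scene2.png',cv2.resize(manip.get_image('scene')[120:290,170:400,::-1],(690,510),interpolation=cv2.INTER_CUBIC))
E
```

```text
time_s: 8.2
ee_pos: [0.6367, 0.1504, 0.1505]
eef_rot: [-0.037, 0.999, -0.0, -0.0]
wrist_force: [1.0, -0.1, -0.5]
finger_gap: -0.0001
gripper_force: 0.0
[ 1.02557051 -0.13781648 -0.47610877] [-0.00379057 -0.00013034  0.0424965 ]
```

View pics/scene2.png

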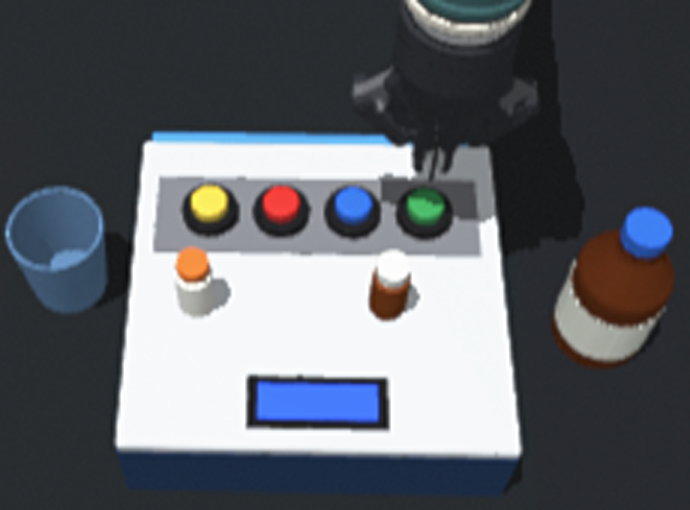

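The shut fingertips (433,172) are above the green key (427,207) and clear of its neighbours. I'll lower to just above the key, shifting 4 mm forward, then press in small steps.

```bash
python3 -m crank '0 -0.004 0 0.02 0;0 -0.004 0 0.034 0;0 -0.004 0 0.039 0;0 -0.004 0 0.041 0;0 -0.004 0 0.043 0;0 -0.004 0 0.044 0;0 -0.004 0 0.044 0'
python3 -m crank '0 0 0 0.001 0;0 0 0 0.002 0;0 0 0 0.002 0'
```

```text
time_s: 9.12
ee_pos: [0.6413, 0.1516, 0.1067]
eef_rot: [-0.037, 0.999, 0.0, 0.0]
wrist_force: [-2.5, -0.3, 3.6]
finger_gap: 0.0002
gripper_force: 1.8
time_s: 9.5
ee_pos: [0.6414, 0.1516, 0.106]
eef_rot: [-0.037, 0.999, 0.0, 0.0]
wrist_force: [-5.3, -2.0, 13.1]
finger_gap: -0.0001
gripper_force: 6.1
```

Force is higher than the spring should give at this height, so I'll look.

```bash
python3 - <<'E'
from h import *
import cv2
s=manip.get_state();print(s['wrist_force'],s['wrist_torque'])
a=cv2.resize(manip.get_image('scene')[140:240,220:380,::-1],(800,500),interpolation=cv2.INTER_CUBIC)
cv2.imwrite('pics/scene3.png',a)
E
```

```text
[-5.25128004 -2.03578727 13.06626183] [-0.33469155  1.26725436 -0.01324019]
```

View pics/scene3.png

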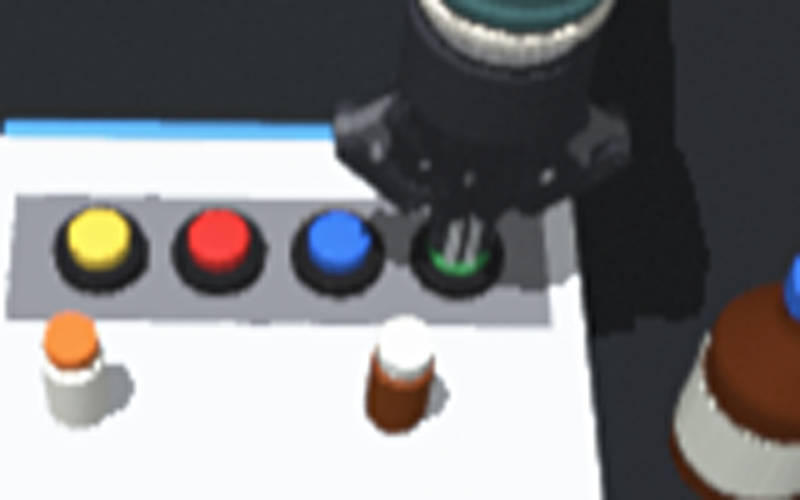

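The tips are on the green key, which looks flush with its collar, i.e. bottomed. I'll release in steps to confirm the spring range.

```bash
for i in 1 ; do python3 -m crank '0 0 0 -0.003 0;0 0 0 -0.003 0'; python3 -m crank '0 0 0 -0.003 0;0 0 0 -0.003 0'; done; python3 -m crank '0 0 0 -0.005 0;0 0 0 -0.005 0'
```

```text
time_s: 9.8
ee_pos: [0.6416, 0.1517, 0.1076]
eef_rot: [-0.037, 0.999, 0.0, 0.001]
wrist_force: [-1.6, -0.5, 3.5]
finger_gap: 0.0004
gripper_force: 1.6
time_s: 10.05
ee_pos: [0.6417, 0.1517, 0.1104]
eef_rot: [-0.037, 0.999, 0.0, 0.001]
wrist_force: [0.2, -0.2, 2.1]
finger_gap: 0.0
gripper_force: 0.9
time_s: 10.3
ee_pos: [0.6414, 0.1517, 0.1154]
eef_rot: [-0.037, 0.999, 0.0, 0.0]
wrist_force: [-0.7, 0.3, -0.5]
finger_gap: -0.0003
gripper_force: 0.0
```

The spring slope is 0.5 N/mm and the bottom and release points match the key's spec, so the key went fully down and has been released. Now I'll clear upward.

```bash
python3 -m crank '0 0 0 -0.04 0;0 0 0 -0.08 0;0 0.05 0 -0.1 0;0 0.1 0 -0.1 0;0 0.15 0 -0.1 0;0 0.15 0 -0.1 0;0 0.15 0 -0.1 0;0 0.15 0 -0.1 0'
python3 - <<'E'
from h import *
import cv2
s=manip.get_state();print(s['wrist_force'])
cv2.imwrite('pics/scene4.png',cv2.resize(manip.get_image('scene')[120:290,170:400,::-1],(690,510),interpolation=cv2.INTER_CUBIC))
E
```

```text
time_s: 11.3
ee_pos: [0.4929, 0.1405, 0.2154]
eef_rot: [-0.037, 0.999, -0.0, 0.0]
wrist_force: [0.6, -0.4, 0.3]
finger_gap: -0.0
gripper_force: 0.0
[ 0.6471363 -0.403536   0.2501264]
```

View pics/scene4.png

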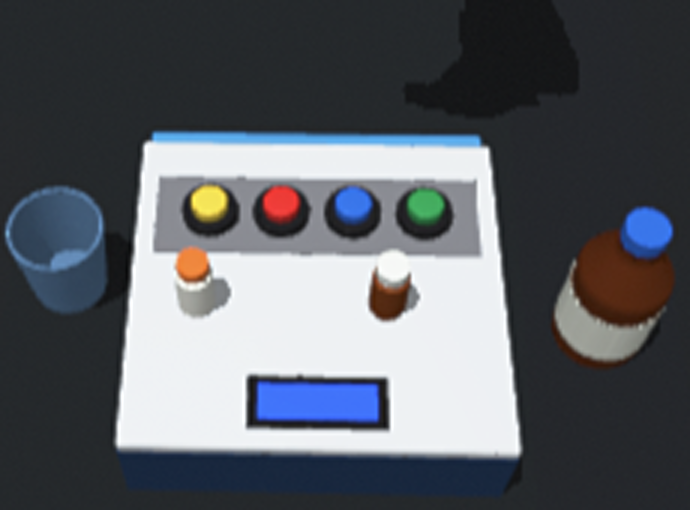

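The tray is home (panel flush at row 138), the green key (427,207) is up again, nothing else has moved, and the hand is clear.

```bash
python3 -c "
from cell import manip
print(manip.close_job())"
```

```text
the job is handed in; nothing more can be done
None
```

I pushed the tray fully home, pressed the green key (about 13 N at the wrist) and let it come up, and handed the job in at about 11 s with the hand clear and nothing else moved; the hand-in returned no verdict.

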